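Pin the inspection-camera arm level with a ball-lock pin

TASK

Fold the stand's camera arm down onto its stop. Then take the ball-lock pin from its rest by squeezing its button in, ease it through the fork and the arm without forcing it, and keep pushing until its spring washer is squeezed up tight against the fork. Let go there, so that the button springs out and the balls lock behind the fork, and do not disturb the other things on the bench and on the stand's base.

Things in the scene. Friction and masses are not known exactly. Their poses are not given: they have to be found in the camera images.
- stand: Fixed white camera stand. Origin: centre of the underside of its base (240 x 170 mm, top at z 24 mm); x from pillar to camera end, z up. On the pillar a steel fork: two upright cheeks, x -115 to -25 mm, z 85 to 145 mm, 10 mm thick, outer faces at y -18 and +18, inner at -8 and +8 mm. Hinge bolt at x -95, z 115 mm.
- hole (a point): Centre of the lock hole's mouth on the outer face of the y -18 mm cheek, at x -45, y -18, z 115 mm of the stand, same axes. A 13 mm hole runs from here along +y through both cheeks (36 mm overall), and through the arm between them when it is on its stop. The pin goes in here along +y. The cheek's top is 30 mm above.
- boom (a joint): Angle of the camera arm (rad): 0 = level, on its stop, holes in line; positive = raised (starts at 0.35 to 0.8). Friction hinge, 0.32 N m: the arm stays where it is left; pushing down takes about 1 to 5 N at 100 mm from the hinge.
- boom_top (a point): Point on the arm's upper face, mid-width, 100 mm from the hinge axis and 14 mm above its level: a clear place to push the arm down with shut fingers. x runs along the bar away from the hinge, z out of its upper face. The arm is a bar 14 mm thick, 28 mm deep, its lock hole (13.5 mm) 50 mm from the hinge; a round black camera head, 44 mm across, hangs under it at 168 mm.
- pin: Loose steel ball-lock pin, about 0.1 kg, lying level in its V-rest. Origin on its axis at the shoulder, x to the nose. Shank 12 mm across, x 0 to 46 mm, then a taper to 5 mm at x 55; collar 20 mm across, x -6 to 0, with a spring washer before it; neck 8 mm across, x -34 to -6; round handle disc 36 mm across, x -42 to -34; push button 26 mm across, x -48 to -42.
- handle (a point): Centre of the pin's handle disc (8 mm thick, 36 mm across), on the axis 38 mm behind the shoulder; axes as the pin. One finger in the 28 mm gap behind the disc, above the neck, and one on the button press the button as they close; disc and button then measure 10 mm together. Grip with 45 N or more; held so, the pin points along the line on which the fingers close.
- washer: Spring washer, 19 mm across, on the pin's shank before the shoulder. Origin: centre of its front face, which bears on the cheek; free, 3.7 mm before the shoulder; solid, 0.2 mm before it. Takes 9 N to start, 12 N when squeezed 2.5 mm, 13 N to go solid; bear on it with no more than 25 N. It pushes the pin back out unless the balls hold it.
- balls (a point): Middle of the two lock balls, on the axis 39.7 mm ahead of the shoulder. Out, the balls stand 2.5 mm proud of the shank on opposite sides, x 37.2 to 42.2 mm, and cannot be pushed in. They clear the far cheek only when the washer is squeezed 2.5 mm or more against the near cheek (shoulder within 1.2 mm of it): then they can spring out and lock behind it.
- nose (a point): Tip of the pin's tapered nose, on the axis 55 mm ahead of the shoulder.
- button (a joint): Travel of the pin's push button (m): 0 = out, balls out; 0.004 = fully in, balls in, so that they pass the holes (only beyond about 0.003). It takes 10 N to start and 22 N fully in. It springs out when let go, unless the balls are still inside a hole.
- pin_rest: Fixed grey plastic rest: foot 62 x 44 x 8 mm and two V-notched posts, 3 mm thick, that carry the pin's shank 9 to 12 and 28.5 to 31.5 mm from its shoulder, its axis 42 mm above the table. Origin on the table below the shoulder, x along the pin to its nose. Neck, disc and button stick out freely; the pin can slide 5 mm either way.
- dish: Closed glass Petri dish, 90 mm across, 15 mm high, on the stand's base under the camera (bystander). Origin: centre of its underside.
- tweezers: Steel tweezers 110 mm long, on the stand's base at its +y edge (bystander). Origin: centre of the underside.
- stopper: Rubber stopper, tapered, 38 mm across the base, 36 mm high (bystander). Origin: centre of its underside.
- jar: Specimen jar 56 mm across, 70 mm high, black cap (bystander). Origin: centre of its underside.
Mind the look-alikes: they are no part of the job. Of the things like the pin, leave any that is purple; of the rest the smaller one is meant.

How it is judged (in metres and radians):
On the way, in this order (a step that is already met when the one before it is completed fails the run):
1. the camera arm is down on its stop (value of joint boom below 0.03 rad), for 0.2 s.
2. with its button held in, the pin is passed through the fork (x of pin in the frame of hole between -0.003 and 0.003 m and z of pin in the frame of hole between -0.003 and 0.003 m and angle between the x axis of pin and the y axis of hole, either way round below 0.08 rad and y of pin in the frame of hole above -0.018 m and value of joint button above 0.0025 m), for 0.05 s.
3. the button is out again with the pin home (y of pin in the frame of hole between -0.003 and 0.001 m and x of pin in the frame of hole between -0.003 and 0.003 m and z of pin in the frame of hole between -0.003 and 0.003 m and angle between the x axis of pin and the y axis of hole, either way round below 0.08 rad and value of joint button below 0.001 m), for 0.2 s.
At the end, for the whole second after the job is handed in: The arm is down (under 0.03 rad); the pin is through fork and arm, shoulder within 3 mm of the cheek, in line with the hole (3 mm, 0.08 rad), washer still squeezed (over 1.5 mm), button out (under 1 mm), so the balls hold it; the pin is let go and at rest (all of step 3 and value of joint boom below 0.03 rad and x of washer in the frame of pin below 0.0022 m and linear speed of pin below 0.01 m/s); the robot touches nothing.
It fails at once if the pin is forced: its washer is pressed on the fork with more than 25 N, or the pin jams in fork and arm with more than 50 N in all (contact force between washer and stand above 25 N or contact force between pin and stand above 50 N).
It fails at once if the dish is moved more than 15 mm (distance of dish from where it was at the start of the episode above 0.015 m).
It fails at once if the tweezers is moved more than 15 mm (distance of tweezers from where it was at the start of the episode above 0.015 m).
It fails at once if the stopper is moved more than 15 mm (distance of stopper from where it was at the start of the episode above 0.015 m).
It fails at once if the jar is moved more than 15 mm (distance of jar from where it was at the start of the episode above 0.015 m).
It also fails if it takes over 64 s, if anything falls off the work surface, if the arm or the gripper's body presses on something with over 40 N, if the wrist force passes 120 N, or if a joint passes its speed limit or range.

ROBOT

A 6-joint arm with a two-finger parallel gripper is mounted at the origin on the work surface. World frame = base frame: x ahead of the robot, y to its left, z up, the work surface at z = 0. Lengths are in mm, angles in rad, forces in N, time in s.
With the tool pointing down it reaches from about 350 to 975 mm from the base axis. Payload 7.1 kg.
Tool frame: the origin (TCP) lies on the front face of the gripper's body, between the roots of the fingers; the fingertips stand 80 mm ahead of it and the grasp point (between the pads) lies 61 mm ahead of it (env.tips_ahead is the distance from the TCP to the fingertips, in mm); z points along the fingers, y is the direction in which the jaws open and shut (so a half turn about z gives the same grasp; the last joint's range is limited). The gripper opens to 88 mm and grips with 3 to 60 N. Pads are 20 mm wide; open, the fingers measure 115 mm over their backs; the gripper's body (75 mm by 178 mm) begins 61 mm behind the grasp point.
Start: joints at [-1.338, 0.423, 1.63, -0, 1.089, -0.019], TCP at [155.736, -605.27, 302.675] pointing down, gripper open.
Joint ranges: [-3, 3], [-0.9, 2.11], [0.09, 2.58], [-1.31, 4.45], [0.11, 2.69], [-2.54, 2.54]. Speed limits (rad/s): [2.39, 2.39, 3.01, 3.14, 3.14, 3.14].

INTERFACE

Orientations are given as a unit quaternion [x, y, z, w].
In Python, from station import env, set_gripper, viewer, workorder gives the robot as it stands. Calls block until the motion is done:
- env.reach(position, orientation): joint-space move of the TCP to a pose.
- env.move_l(position, rot=None, rate=150, f_stop=None): straight line of the TCP; rot=None keeps the orientation; rate is the mean speed in mm/s. With f_stop (N) it stops when the force on the tool has changed by that much, and returns True; else False.
- env.move_joints(angles): joint-space move.
- set_gripper(opening): finger opening in mm; the grip force is fixed at half the most; returns when the fingers have stopped.
- env.hold(seconds).
- env.ik(position, orientation): joint angles nearest the present ones, or None.
- env.read_state(): the state.
- viewer.camera(name): name is "scene" or "top" or "wrist"; returns the picture (400x640x3 uint8, blue, green, red); there is no depth.
- viewer.camera_params(name): a dict with "fx", "fy", "cx", "cy" (pixels), "dist" ([k1, k2, p1, p2, k3] as OpenCV has them; the pictures are not rectified), "pose" (4x4, takes a point from camera to world coordinates); the wrist camera has in their place "tool_from_camera" (4x4, takes a point from camera to tool coordinates, whose origin is the TCP and whose axes are the flange's). Camera axes: x right, y up, looking along -z (the intrinsics and any distortion apply to the point x, -y, -z); pixel columns grow to the right and rows downward; lengths in mm; the calibration is good to about 2 mm. A picture is of the moment at which its call begins: read the wrist's pose just before it. camera_params takes no time and is no camera call.
A pose or a line that the arm cannot do raises env.IKError and nothing moves.
- workorder.sign_off(): hands the job in, once; it reports no verdict.
The state is a dict: "time_s": time; "qpos": joint angles; "dq": joint speeds; "tau": joint torques, N m; "tool_pos": TCP position; "orientation": TCP orientation; "force": force on the tool from outside, world axes, zero at the start; "wrist_torque": the same for the moment, N m; "width": finger opening in mm.
Only numpy, scipy, OpenCV 4.12 (cv2) and the standard library are available. Lean on these libraries where they do the work, as an engineer would, in place of code of your own. Each camera call takes 0.05 s, during which the arm holds its last target. There are 200 camera calls.

## Working session

There is one attempt and no reset: what is moved stays moved. The work goes in short steps, each a Python script; the robot and the scene stay as the last script left them, time stands still between calls to the robot, and variables do not carry over. Pictures are saved under pics/ and viewed, about 8 in all and at most 12, crops included, and the job is handed in when it is done.

```bash
ls; mkdir -p pics
python3 - <<'E'
from station import env, set_gripper, viewer, workorder
import cv2,numpy as np
for n in ("scene","top"):
    im=viewer.camera(n); cv2.imwrite(f"pics/{n}0.png",im)
    p=viewer.camera_params(n); print(n,{k:(np.round(v,3).tolist()) for k,v in p.items()})
p=viewer.camera_params("wrist");print({k:(np.round(v,3).tolist()) for k,v in p.items()})
print(env.read_state())
E
```

```text
pics
scene {'fx': 409.512, 'fy': 409.512, 'cx': 317.256, 'cy': 199.38, 'dist': [-0.031, 0.0, 0.0, 0.0, 0.0], 'pose': [[0.056, -0.77, 0.636, 1218.406], [0.998, 0.054, -0.023, 11.744], [-0.017, 0.636, 0.771, 912.29], [0.0, 0.0, 0.0, 1.0]]}
top {'fx': 499.855, 'fy': 499.855, 'cx': 319.554, 'cy': 199.96, 'dist': [0.01, 0.0, 0.0, 0.0, 0.0], 'pose': [[-0.013, 0.983, -0.184, 321.481], [-1.0, -0.014, -0.007, 26.634], [-0.009, 0.184, 0.983, 1272.733], [0.0, 0.0, 0.0, 1.0]]}
{'fx': 320.06, 'fy': 320.06, 'cx': 321.913, 'cy': 201.279, 'dist': [0.02, 0.0, 0.0, 0.0, 0.0], 'tool_from_camera': [[0.002, 0.964, 0.267, 73.345], [1.0, -0.002, 0.001, -0.032], [0.001, 0.267, -0.964, -80.965], [0.0, 0.0, 0.0, 1.0]]}
{'time_s': 0.1, 'qpos': array([-1.33799894e+00,  4.23777425e-01,  1.63056027e+00, -5.71799585e-06,
        1.08856856e+00, -1.90090829e-02]), 'dq': array([-0.00045084, -0.00203282, -0.00339225, -0.00023781,  0.00024828,
        0.00023456]), 'tau': array([-1.28053762e-03, -5.45615745e+01, -2.74325091e+01,  6.44641067e-02,
        1.88187312e-02, -1.69658114e-05]), 'tool_pos': array([ 155.65620321, -604.93413042,  301.99217153]), 'orientation': array([ 9.92084271e-01,  1.25572161e-01, -7.25922477e-05, -6.52782405e-04]), 'force': array([ 0.55292604, -0.45135909, -0.47381841]), 'wrist_torque': array([ 0.02210908, -0.02107182, -0.03176337]), 'width': 87.69473325486815}
```

View pics/scene0.png

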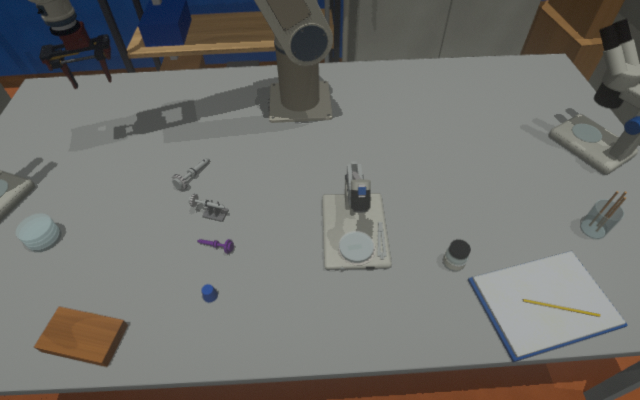

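View pics/top0.png

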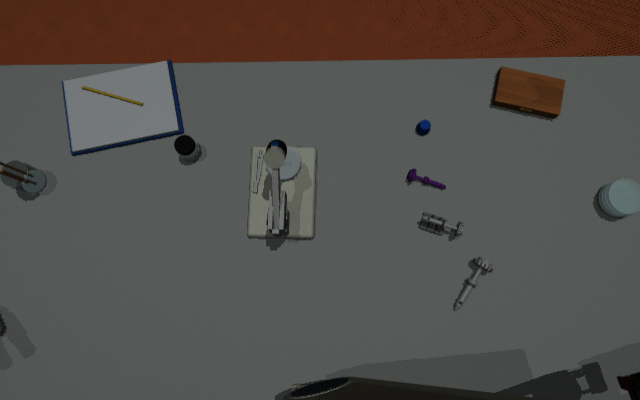

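The top view (up = +x, left = +y) shows the stand at about (282,192), with its pillar at the bottom and arm pointing up. The pin in its rest is near (440,225) with its disc on the right. The larger look-alike is at (472,283) and the purple one at (425,180).

```bash
cat > h.py <<'E'
import cv2,numpy as np
from scipy.spatial.transform import Rotation as R
from station import env,set_gripper,viewer,workorder
F=np.diag([1.,-1,-1])
def cam(n,st=None):
    p=viewer.camera_params(n); K=np.array([[p['fx'],0,p['cx']],[0,p['fy'],p['cy']],[0,0,1]])
    if n=='wrist':
        T=np.eye(4);T[:3,:3]=R.from_quat(st['orientation']).as_matrix();T[:3,3]=st['tool_pos'];T=T@np.array(p['tool_from_camera'])
    else: T=np.array(p['pose'])
    return K,np.array(p['dist']),T
def ray(c,uv):
    K,d,T=c; q=cv2.undistortPoints(np.array(uv,float).reshape(-1,1,2),K,d)[:,0]
    return T[:3,3],np.c_[q,np.ones(len(q))]@F@T[:3,:3].T
def onz(c,uv,z):
    o,d=ray(c,uv); z=np.broadcast_to(z,len(d)); return o+d*((z-o[2])/d[:,2])[:,None]
def proj(c,P):
    K,d,T=c; Rw=F@T[:3,:3].T; return cv2.projectPoints(np.array(P,float).reshape(-1,1,3),cv2.Rodrigues(Rw)[0],-Rw@T[:3,3],K,d)[0][:,0]
def tri(cs,uvs):
    A=np.zeros((3,3));b=np.zeros(3)
    for c,u in zip(cs,uvs):
        o,d=ray(c,[u]);d=d[0]/np.linalg.norm(d[0]);M=np.eye(3)-np.outer(d,d);A+=M;b+=M@o
    return np.linalg.solve(A,b)
def snap(name):
    st=env.read_state(); im=viewer.camera('wrist'); cv2.imwrite(f'pics/{name}.png',im); np.savez(f'pics/{name}.npz',**{k:st[k] for k in('orientation','tool_pos')}); return cam('wrist',st)
def load(name): return cam('wrist',np.load(f'pics/{name}.npz'))
def quat(z,y):  # tool from approach dir z and jaw dir y
    z=np.array(z,float)/np.linalg.norm(z);y=np.array(y,float);y-=z*(y@z);y/=np.linalg.norm(y)
    return R.from_matrix(np.c_[np.cross(y,z),y,z]).as_quat()
E
python3 - <<'E'
from h import *
t=cam('top');s=cam('scene')
print('base corners z24',onz(t,[(251,146),(317,148),(314,238),(249,237)],24).round(1).tolist())
print('pin collar/disc/..',onz(t,[(440,225),(460,230),(425,218)],42).round(1).tolist())
im=cv2.imread('pics/top0.png');a=im[135:245,240:325];b=im[195:315,400:500]
a=cv2.resize(a,None,fx=5,fy=5,interpolation=cv2.INTER_CUBIC)[:,:425];b=cv2.resize(b,None,fx=3.7,fy=3.7,interpolation=cv2.INTER_CUBIC)
o=np.zeros((550,800,3),np.uint8);o[:a.shape[0],:425]=a;o[:b.shape[0],428:428+b.shape[1]]=b[:, :372]
cv2.imwrite('pics/c1.png',o)
E
```

```text
base corners z24 [[700.3, 211.5, 24.0], [692.3, 40.2, 24.0], [458.4, 50.5, 24.0], [463.2, 213.6, 24.0]]
pin collar/disc/.. [[484.4, -262.0, 42.0], [471.3, -310.5, 42.0], [502.5, -225.9, 42.0]]
```

View pics/c1.png

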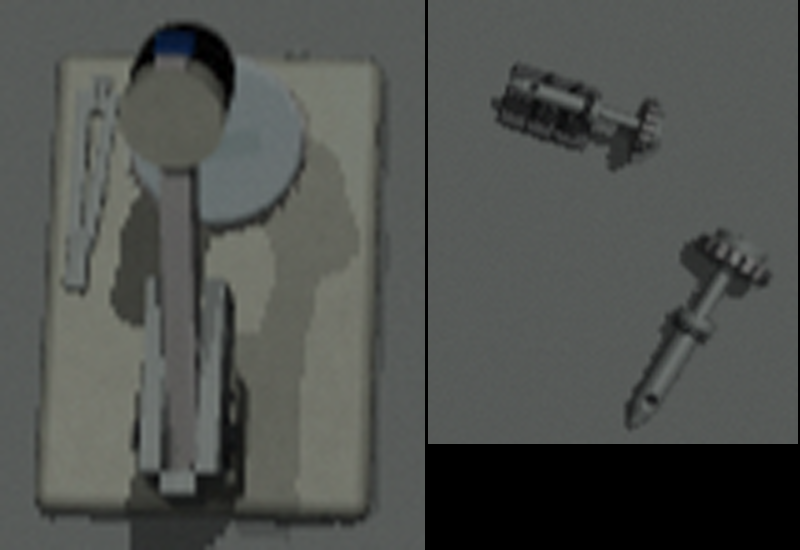

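View pics/w1c.png

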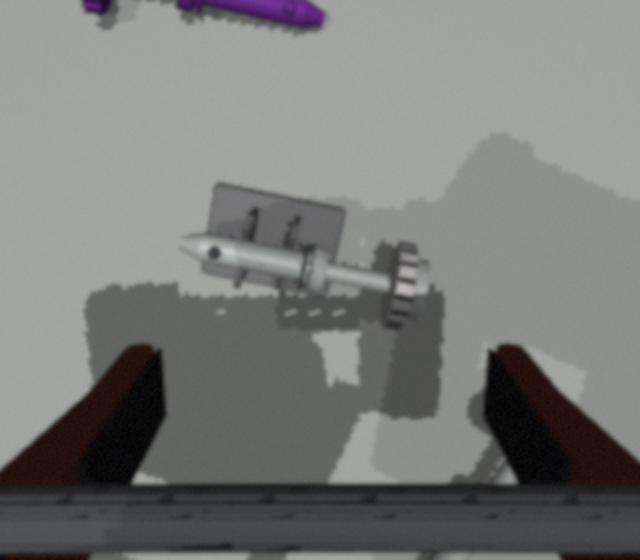

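View pics/w2.png

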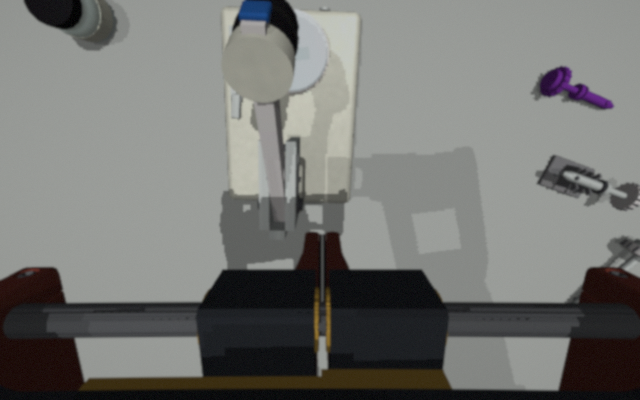

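The pin's nose tip is at (250.5,181.5), its collar at about (316,194) and its disc centre at (360,202.5) in w1. In w2 the stand base corners are at (222,10), (361,12), (353,203) and (231,196), and the raised arm runs from (272,235) to its head at (260,65).

Run:
```python
from h import *
c=load('w1'); P=onz(c,[(250.5,181.5),(316.5,194),(360,202.5)],42);print(P.round(1).tolist(),np.linalg.norm(P[0]-P[2]))
d=P[0]-P[2];print('pin yaw',np.degrees(np.arctan2(d[1],d[0])))
c=load('w2');C=onz(c,[(222,10),(361,12),(353,203),(231,196)],24);print(C.round(1).tolist())
M=np.array([[120,85],[120,-85],[-120,-85],[-120,85]])
from scipy.optimize import least_squares
t=cam('top');Ct=onz(t,[(251,146),(317,147),(314,238.5),(247.5,237)],24)
for X in(C,Ct):
    f=lambda p:((R.from_euler('z',p[2]).as_matrix()[:2,:2]@M.T).T+p[:2]-X[:,:2]).ravel()
    r=least_squares(f,[578,129,0]);print(r.x,r.fun.round(1))
im=cv2.imread('pics/w2.png')[120:250,200:400];cv2.imwrite('pics/w2c.png',cv2.resize(im,None,fx=4,fy=4,interpolation=cv2.INTER_CUBIC))
```

```text
[[506.4, -219.7, 42.0], [488.3, -272.1, 42.0], [475.9, -307.2, 42.0]] 92.70140142604168
pin yaw 70.80006600759286
[[698.7, 207.3, 24.0], [697.0, 43.5, 24.0], [462.6, 46.5, 24.0], [472.5, 214.6, 24.0]]
[ 5.82701048e+02  1.27970497e+02 -2.67916358e-02] [ 6.2  2.5  3.4 -3.7 -2.1 -0.3 -7.5  1.6]
[ 5.78948208e+02  1.29906135e+02 -3.40750071e-02] [ 1.4 -0.8  1.   0.7 -1.1 -1.5 -1.4  1.6]
```

View pics/w2c.png

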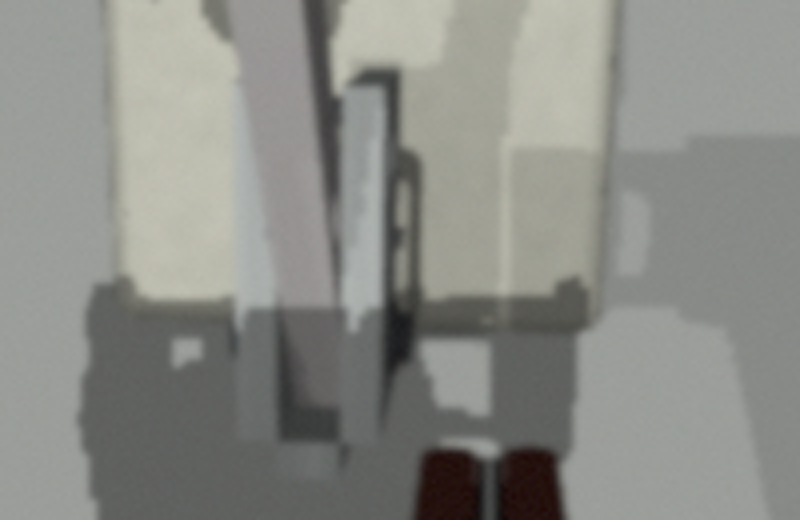

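Run:
```python
from h import *
c=load('w2')
P=onz(c,[(296.7,141.2),(285.7,141.2),(295.8,230.7),(285.7,230.7),(259.2,230.7),(269.5,230.7)],145);print(P.round(1).tolist())
# fork fit: model points
M=np.array([[-25,-18],[-25,-8],[-115,-18],[-115,-8],[-115,18],[-115,8]])
from scipy.optimize import least_squares
f=lambda p:((R.from_euler('z',p[2]).as_matrix()[:2,:2]@M.T).T+p[:2]-P[:,:2]).ravel()
r=least_squares(f,[578,129,0]);print(r.x,r.fun.round(1))
```

```text
[[557.3, 113.2, 145.0], [557.3, 123.5, 145.0], [467.6, 116.0, 145.0], [467.6, 126.3, 145.0], [467.6, 153.2, 145.0], [467.6, 142.7, 145.0]]
[ 5.82602545e+02  1.30729944e+02 -3.23174763e-02] [-0.3  0.3  0.1 -0.  -0.5  0.5 -0.2  0.2  0.6 -0.7  0.3 -0.3]
```

Run:
```python
from h import *
c=load('w2');t=cam('top')
X=tri([c,t],[(260,66),(275,158.6)]);print(X.round(1),proj(c,X),proj(t,X))
Rz=R.from_euler('z',-.0323).as_matrix();l=Rz.T@(X-[582.6,130.7,0]);print('stand',l.round(1))
v=l-[-95,0,115];print(np.linalg.norm(v[[0,2]]),np.arctan2(v[2],v[0]))
```

```text
[613.3 130.9 215.1] [[260.94922484  66.56430126]] [[274.72021691 158.43835936]]
stand [ 30.7   1.2 215.1]
160.65835110699695 0.6724715791717146
```

```bash
cat >> h.py <<'E'
S=np.array([582.6,130.7,0.]);SY=-.0323
def W(p): return S+R.from_euler('z',SY).as_matrix()@np.array(p,float)
YS=W([0,1,0])-S
E
python3 - <<'E'
from h import *
q=quat([0,0,-1],-YS)
def mv(x,z,**k): return env.move_l(W([x,0,z+80]),rot=q,**k)
p=lambda: print(env.read_state()['time_s'],env.read_state()['tool_pos'].round(1),env.read_state()['force'].round(1))
env.reach(W([-22,0,225+80]),q);p()
print(mv(-20,200,f_stop=10,rate=80));p()
print(mv(5,125,f_stop=15,rate=60));p()
env.hold(.3);p()
E
```

```text
5.5833 [560.3 131.2 304.2] [0.2 0.1 1.1]
False
6.05 [562.3 131.1 279.8] [ 0.3 -0.   0.3]
True
7.1833 [585.2 130.5 209.3] [-2.4 -0.9  8.4]
7.4833 [585.1 130.5 209.3] [-2.1 -0.3  8.1]
```

Run:
```python
from h import *
p=lambda s='': print(s,(lambda t:(round(t['time_s'],2),t['tool_pos'].round(1).tolist(),t['force'].round(1).tolist(),round(t['width'],2)))(env.read_state()))
q=quat([0,0,-1],-YS)
print(env.move_l(W([5,0,126.5+80]),rot=q,rate=30,f_stop=10));env.hold(.3);p('pressed')
env.move_l(W([5,0,215+80]),rate=250)
A=np.array([506.4,-219.7,42]);D=np.array([475.9,-307.2,42]);d=(A-D)/np.linalg.norm(A-D)
sh=(A+D)/2-8.5*d   # shoulder: nose at +55, disc -38
print('shoulder',sh,d)
g=sh-40*d; q=quat([0,0,-1],-d)
env.reach(g+[0,0,6+80+45],q); set_gripper(25); env.hold(.1); p('hover')
snap('w3')
a=cv2.imread('pics/w3.png')[120:400,160:480];cv2.imwrite('pics/w3c.png',cv2.resize(a,None,fx=2,fy=2,interpolation=cv2.INTER_CUBIC))
```

```text
True
pressed (7.99, [585.4, 130.5, 209.3], [-3.3, -1.0, 9.6], 0.48)
shoulder [ 488.35223857 -271.47636474   42.        ] [0.3291484  0.94427821 0.        ]
hover (10.88, [475.2, -309.3, 173.0], [0.3, 0.4, 0.7], 25.09)
```

View pics/w3c.png

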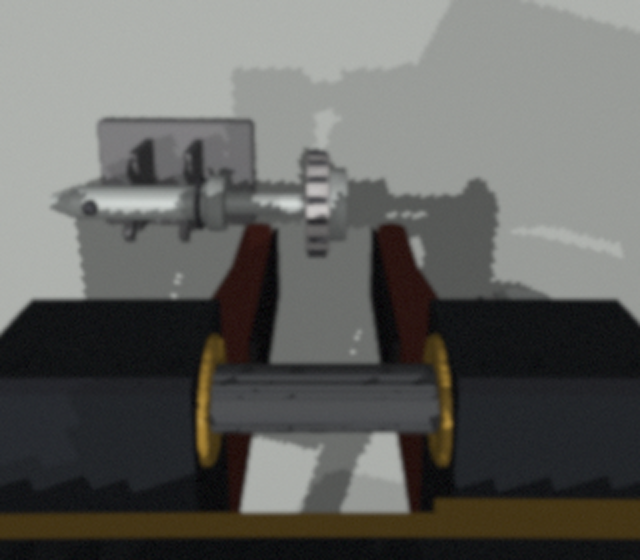

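The pin lies horizontal in the picture: nose at (186.5,221.5), disc centre at about (318,221.5), and the open fingers straddle the disc. I'll check it numerically, then grasp.

Run:
```python
from h import *
p=lambda s='': print(s,(lambda t:(round(t['time_s'],2),t['tool_pos'].round(1).tolist(),t['force'].round(1).tolist(),round(t['width'],2)))(env.read_state()))
c=load('w3');P=onz(c,[(186.5,221.5),(318,221.5)],42)
st=env.read_state();Rt=R.from_quat(st['orientation']).as_matrix()
print(P.round(1).tolist(),np.linalg.norm(P[0]-P[1]),'tool frame',((P-st['tool_pos'])@Rt).round(1).tolist())
d=(P[0]-P[1]);d/=np.linalg.norm(d); sh=(P[0]+P[1])/2-8.5*d; g=sh-40*d; g[2]=42;q=quat([0,0,-1],-d);print(g,d)
np.savez('pin.npz',g=g,d=d)
env.move_l(g+[0,0,6+80+30],rot=q,rate=60)
print(env.move_l(g+[0,0,6+80],rate=40,f_stop=6));p('down')
set_gripper(8);env.hold(.3);p('grip')
snap('w4')
```

```text
[[506.1, -219.7, 42.0], [476.0, -306.3, 42.0]] 91.70835016630501 tool frame [[-0.3, -94.8, 131.0], [-0.2, -3.1, 131.0]]
[ 475.1452572  -308.80149046   42.        ] [0.32778007 0.94475406 0.        ]
False
down (12.23, [475.3, -308.9, 128.1], [0.3, -0.4, -0.4], 25.05)
grip (12.95, [475.3, -308.9, 128.1], [0.8, -0.5, -0.5], 9.58)
```

Run:
```python
from h import *
p=lambda s='': print(s,(lambda t:(round(t['time_s'],2),t['tool_pos'].round(1).tolist(),t['force'].round(1).tolist(),round(t['width'],2)))(env.read_state()))
z=np.load('pin.npz')
env.move_l(z['g']+[0,0,86+60],rate=60);env.hold(.2);p('lift')
snap('w5')
a=cv2.imread('pics/w5.png')[120:400,160:480];cv2.imwrite('pics/w5c.png',cv2.resize(a,None,fx=2,fy=2,interpolation=cv2.INTER_CUBIC))
```

```text
lift (14.35, [475.0, -308.7, 187.6], [0.1, -0.6, -1.3], 9.62)
```

View pics/w5c.png

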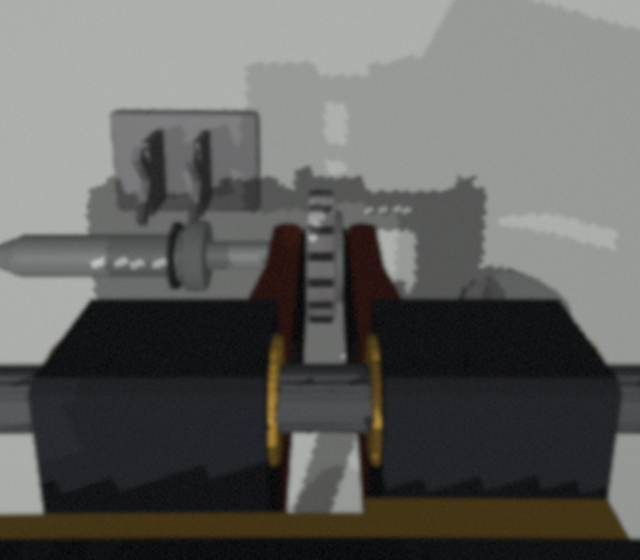

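Run:
```python
from h import *
c=load('w5');st=np.load('pics/w5.npz');Rt=R.from_quat(st['orientation']).as_matrix()
# intersect at tool z 86 (tool ~vertical): world z
zz=st['tool_pos'][2]-86
im=cv2.imread('pics/w5.png')
P=onz(c,[(157,247.5),(210,247.7),(256,248),(258,247.5)],zz);print(((P-st['tool_pos'])@Rt).round(2).tolist())
g=cv2.cvtColor(im,cv2.COLOR_BGR2GRAY)
for x in(175,190,205,220,235): print(x,g[232:266,x].tolist())
print(g[247,140:175].tolist())
w=im[200:290,130:350];cv2.imwrite('pics/w5d.png',cv2.resize(w,None,fx=3.6,fy=3.6,interpolation=cv2.INTER_CUBIC))
# w2-like check of base approach reachability
q=quat([0,0,-1],-YS)
for y in(-18-60-8-40,-18-40):print(env.ik(W([-45,y,115+86]),q))
```

```text
[[-0.12, -92.82, 86.02], [-0.26, -63.25, 86.01], [-0.42, -37.42, 86.01], [-0.12, -36.28, 86.01]]
175 [174, 173, 172, 171, 154, 117, 86, 84, 89, 94, 98, 101, 107, 112, 115, 121, 123, 126, 125, 120, 119, 116, 112, 108, 105, 110, 135, 161, 171, 174, 174, 173, 173, 173]
190 [173, 173, 174, 170, 153, 116, 85, 83, 87, 94, 100, 103, 106, 113, 117, 122, 124, 126, 125, 121, 118, 114, 113, 109, 104, 111, 137, 163, 173, 175, 173, 175, 174, 175]
205 [123, 117, 112, 110, 103, 88, 78, 81, 86, 96, 97, 104, 107, 110, 116, 122, 126, 132, 144, 156, 147, 134, 121, 109, 105, 109, 129, 154, 168, 173, 172, 170, 167, 170]
220 [109, 108, 108, 104, 98, 83, 73, 77, 80, 82, 85, 88, 90, 93, 96, 104, 127, 154, 168, 162, 147, 118, 94, 87, 83, 84, 95, 102, 107, 109, 108, 108, 109, 108]
235 [107, 107, 108, 107, 97, 82, 73, 77, 81, 83, 84, 87, 90, 96, 98, 102, 103, 102, 106, 110, 111, 107, 95, 86, 84, 84, 92, 103, 108, 107, 107, 107, 109, 107]
[174, 173, 174, 174, 174, 173, 173, 172, 173, 173, 173, 173, 166, 147, 126, 115, 112, 111, 110, 109, 111, 109, 110, 111, 111, 112, 116, 118, 120, 119, 120, 120, 121, 120, 121]
[-1.06483825e-02  4.36160004e-01  1.90105796e+00 -4.44089210e-16
  8.04374687e-01  1.59244794e+00]
[ 1.15587945e-01  4.44969855e-01  1.88512421e+00 -4.44089210e-16
  8.11498587e-01  1.71868427e+00]
```

View pics/w5d.png

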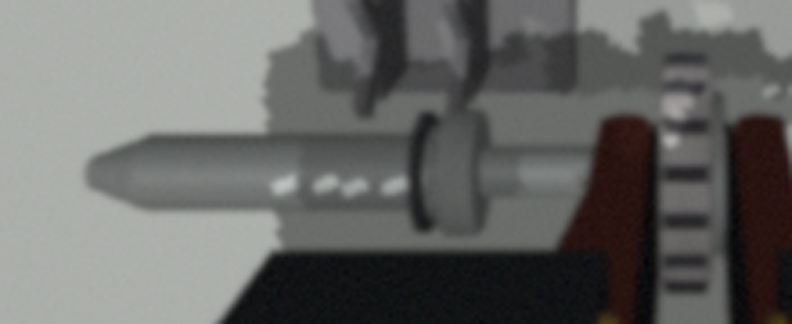

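Run:
```python
from h import *
p=lambda s='': print(s,(lambda t:(round(t['time_s'],2),t['tool_pos'].round(1).tolist(),t['force'].round(1).tolist(),round(t['width'],2)))(env.read_state()))
q=quat([0,0,-1],-YS)
env.reach(W([-45,-18-140,201]),q);env.move_l(W([-45,-18-70-40,201]),rot=q,rate=100);env.hold(.2);p()
c=snap('w6')
# predicted fork top corners
M=[[-25,-18,145],[-25,-8,145],[-25,8,145],[-25,18,145],[-115,-18,145],[-115,-8,145],[-115,18,145]]
print(proj(c,[W(m) for m in M]).round(1).tolist())
print('nose',proj(c,[W([-45,-18-15,115]),W([-45,-18-70,115])]).round(1).tolist())
im=cv2.imread('pics/w6.png')[60:400,0:330];cv2.imwrite('pics/w6c.png',cv2.resize(im[:,:266],None,fx=3,fy=3,interpolation=cv2.INTER_CUBIC)[:600])
im=cv2.imread('pics/w6.png');print(im.shape)
cv2.imwrite('pics/w6c.png',cv2.resize(im[120:360,0:320],None,fx=2.5,fy=2.5,interpolation=cv2.INTER_CUBIC))
```

```text
(16.17, [533.5, 3.7, 201.0], [0.2, -0.2, -0.9], 9.48)
[[77.8, 233.8], [55.1, 233.9], [18.6, 233.9], [-4.5, 234.0], [111.3, 394.8], [91.8, 395.1], [40.9, 395.9]]
nose [[151.9, 247.6], [250.3, 247.6]]
(400, 640, 3)
```

View pics/w6c.png

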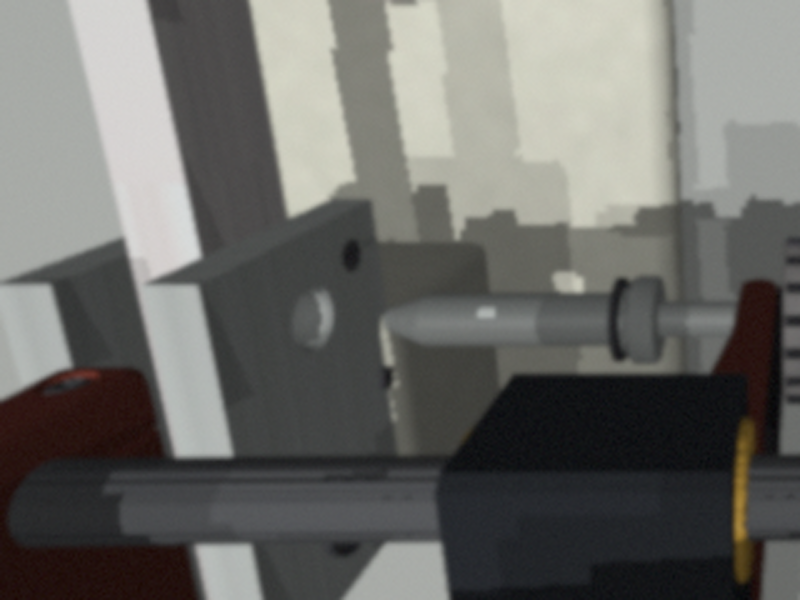

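Run:
```python
from h import *
c=load('w6')
a=np.linspace(0,2*np.pi,9)[:-1]
ring=lambda dx,dy,dz:proj(c,[W([-45+dx+6.5*np.cos(t),-18+dy,115+dz+6.5*np.sin(t)]) for t in a])
for s in((0,0,0),(0,-1.6,0),(0,-1.6,1),(1,-1.6,0)):
    r=ring(*s);print(s,proj(c,[W(np.add([-45,-18,115],s))]).round(1),r.min(0).round(1),r.max(0).round(1))
print(proj(c,[W([-25,-18-1.6,145]),W([-25,-8-1.6,145]),W([-25,-18-1.6,85])]).round(1).tolist())
g=cv2.cvtColor(cv2.imread('pics/w6.png'),cv2.COLOR_BGR2GRAY)
print('pin',g[232:264,190].tolist(),g[232:264,175].tolist())
print('holecol',g[228:266,126].tolist());print('holerow',g[247,108:160].tolist())
```

```text
(0, 0, 0) [[124.8 247.7]] [117.6 236.8] [131.6 258.8]
(0, -1.6, 0) [[127.7 247.7]] [120.6 236.8] [134.4 258.8]
(0, -1.6, 1) [[126.7 248.4]] [119.5 237.5] [133.4 259.6]
(1, -1.6, 0) [[127.5 246. ]] [120.3 235.2] [134.1 257.2]
[[81.4, 233.8], [58.8, 233.9], [150.6, 199.2]]
pin [65, 66, 66, 66, 64, 67, 74, 83, 90, 95, 103, 114, 126, 135, 135, 129, 127, 126, 124, 120, 116, 114, 112, 108, 103, 91, 77, 68, 66, 65, 65, 65] [71, 69, 68, 68, 66, 67, 74, 83, 88, 93, 99, 105, 108, 112, 116, 121, 125, 126, 124, 121, 116, 115, 114, 107, 101, 91, 79, 68, 65, 64, 66, 65]
holecol [66, 65, 65, 66, 65, 68, 69, 77, 88, 105, 112, 109, 104, 99, 95, 96, 95, 93, 93, 92, 90, 91, 93, 92, 93, 90, 88, 94, 98, 95, 85, 77, 71, 67, 67, 67, 66, 68]
holerow [66, 67, 68, 68, 68, 66, 65, 69, 73, 83, 86, 89, 90, 90, 92, 94, 94, 91, 92, 96, 116, 142, 147, 140, 127, 102, 75, 67, 67, 66, 66, 64, 65, 66, 67, 68, 66, 66, 67, 66, 66, 65, 68, 82, 100, 113, 113, 111, 110, 112, 109, 111]
```

The hole shows directly at (125,247.3) and the pin's axis is at row 248 with its nose at (154,248), so they agree to about 0.4 mm. I'm inserting with force stops.

Run:
```python
from h import *
p=lambda s='': print(s,(lambda t:(round(t['time_s'],2),t['tool_pos'].round(1).tolist(),t['force'].round(1).tolist(),round(t['width'],2)))(env.read_state()))
T=lambda y,dx=.4,dz=0.:W([-45+dx,-58+y,201+dz])   # y = shoulder rel. to mouth
env.move_l(T(-70),rate=20)
for y in(-50,-35,-20,-9):
    s=env.move_l(T(y),rate=35,f_stop=6);p((y,s))
    if s:break
```

```text
(-50, False) (17.19, [534.5, 24.3, 201.0], [-0.3, -0.4, -1.2], 9.31)
(-35, False) (17.77, [535.0, 39.4, 201.0], [-0.4, 0.0, -1.0], 9.77)
(-20, False) (18.34, [535.5, 54.4, 201.0], [-0.8, -0.3, -1.5], 9.47)
(-9, False) (18.81, [535.9, 65.4, 201.0], [0.2, -0.9, -1.1], 9.61)
```

Run:
```python
from h import *
p=lambda s='': print(s,(lambda t:(round(t['time_s'],2),t['tool_pos'].round(1).tolist(),t['force'].round(1).tolist(),round(t['width'],2)))(env.read_state()))
T=lambda y,dx=.4,dz=0.:W([-45+dx,-58+y,201+dz])
f0=env.read_state()['force']
for y in np.arange(-8,3.01,.5):
    s=env.move_l(T(y),rate=12,f_stop=14);df=env.read_state()['force']-f0;p((y,s))
    if s or -df@YS>14.5:break
env.hold(.2);p('held')
```

```text
(np.float64(-8.0), False) (19.06, [535.9, 66.1, 201.0], [-0.6, -0.8, -1.8], 9.07)
(np.float64(-7.5), False) (19.31, [535.9, 66.6, 201.0], [-0.4, -0.6, -1.7], 9.39)
(np.float64(-7.0), False) (19.56, [535.9, 67.2, 201.0], [-0.5, -1.2, -1.1], 9.63)
(np.float64(-6.5), False) (19.81, [535.9, 67.7, 201.0], [0.1, 0.3, -1.0], 9.52)
(np.float64(-6.0), False) (20.06, [536.0, 68.2, 201.0], [-1.0, 0.3, -1.4], 9.07)
(np.float64(-5.5), False) (20.31, [536.0, 68.7, 201.0], [-0.8, 0.1, -1.0], 9.71)
(np.float64(-5.0), False) (20.56, [536.0, 69.2, 201.0], [-0.8, -0.9, -1.1], 9.67)
(np.float64(-4.5), False) (20.81, [536.0, 69.7, 201.0], [0.6, 0.9, -0.7], 9.54)
(np.float64(-4.0), False) (21.06, [536.0, 70.2, 201.0], [0.7, -0.3, -1.6], 9.54)
(np.float64(-3.5), False) (21.31, [536.0, 70.7, 201.0], [0.7, -0.5, -0.7], 9.59)
(np.float64(-3.0), False) (21.56, [536.1, 71.2, 201.0], [-1.2, 0.5, -0.5], 9.38)
(np.float64(-2.5), False) (21.81, [536.1, 71.7, 201.0], [0.7, 0.8, -1.0], 9.9)
(np.float64(-2.0), False) (22.06, [536.0, 71.9, 201.0], [-0.2, -3.3, 0.0], 9.41)
(np.float64(-1.5), False) (22.31, [536.0, 72.0, 201.0], [-0.3, -6.0, -0.4], 9.26)
(np.float64(-1.0), False) (22.56, [536.1, 72.1, 201.1], [0.3, -8.2, 1.7], 9.74)
(np.float64(-0.5), False) (22.81, [536.1, 72.5, 201.1], [-0.4, -9.5, 1.6], 9.44)
(np.float64(0.0), False) (23.06, [536.1, 72.9, 201.1], [-0.5, -9.4, 1.2], 9.36)
(np.float64(0.5), False) (23.31, [536.1, 73.4, 201.1], [-0.5, -9.8, 1.3], 9.55)
(np.float64(1.0), False) (23.56, [536.1, 73.8, 201.1], [-0.3, -11.9, 2.4], 9.44)
(np.float64(1.5), False) (23.81, [536.1, 74.2, 201.1], [-0.2, -11.5, 1.7], 9.35)
(np.float64(2.0), False) (24.06, [536.2, 74.6, 201.1], [-0.1, -10.9, 1.9], 9.34)
(np.float64(2.5), False) (24.31, [536.2, 75.0, 201.1], [-0.9, -12.2, 1.8], 9.74)
(np.float64(3.0), False) (24.56, [536.2, 75.5, 201.1], [-0.8, -12.7, 1.4], 9.32)
held (24.76, [536.2, 75.4, 201.1], [-0.6, -12.6, 1.7], 9.73)
```

Run:
```python
from h import *
p=lambda s='': print(s,(lambda t:(round(t['time_s'],2),t['tool_pos'].round(1).tolist(),t['force'].round(1).tolist(),round(t['width'],2)))(env.read_state()))
T=lambda y,dx=.4,dz=0.:W([-45+dx,-58+y,201+dz])
for y in np.arange(3.3,5.5,.3):
    env.move_l(T(y),rate=12,f_stop=6);env.hold(.1);p(y)
    if np.mean([(env.hold(.02),env.read_state()['force'][1])[1] for _ in range(4)])<-15:break
p('solid')
snap('w7')
im=cv2.imread('pics/w7.png');cv2.imwrite('pics/w7c.png',cv2.resize(im[180:380,140:420],None,fx=2.8,fy=2.8,interpolation=cv2.INTER_CUBIC))
```

```text
3.3 (25.11, [536.2, 75.7, 201.1], [-0.4, -13.1, 1.9], 9.48)
3.5999999999999996 (25.52, [536.2, 75.9, 201.1], [-0.3, -14.4, 2.7], 9.35)
3.8999999999999995 (25.94, [536.2, 75.9, 201.2], [-0.0, -14.8, 2.8], 9.58)
solid (26.01, [536.2, 75.9, 201.2], [-1.1, -16.3, 3.4], 9.42)
```

View pics/w7c.png

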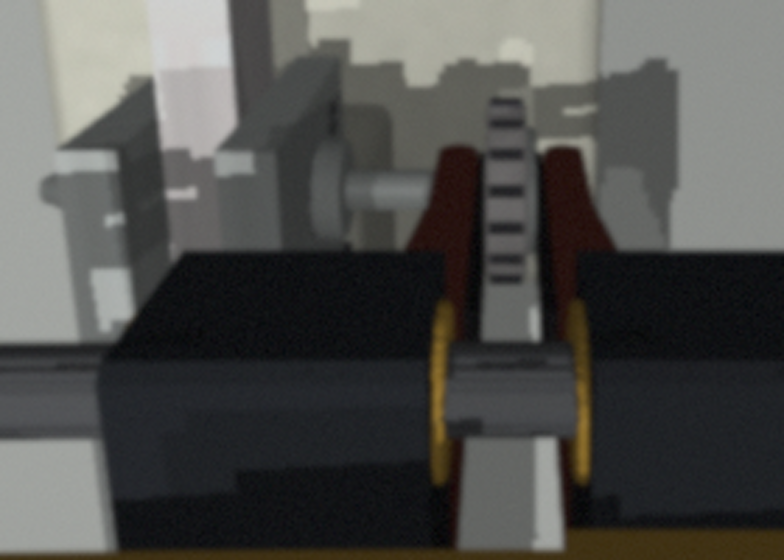

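The collar sits tight against the cheek and the nose shows behind the far cheek at (45,190), so the washer is solid. Now I'll release.

Run:
```python
from h import *
p=lambda s='': print(s,(lambda t:(round(t['time_s'],2),t['tool_pos'].round(1).tolist(),t['force'].round(1).tolist(),round(t['width'],2)))(env.read_state()))
set_gripper(26);env.hold(.2);p('open')
t=env.read_state()['tool_pos'];q=quat([0,0,-1],-YS)
print(env.move_l(t+[0,0,40],rot=q,rate=60,f_stop=8));p('up')
env.move_l(W([-45,-128,250]),rot=q,rate=150);env.move_l(W([-45,-150,201]),rot=q,rate=150);env.hold(.2);p('look');snap('w8')
im=cv2.imread('pics/w8.png');cv2.imwrite('pics/w8c.png',cv2.resize(im[120:320,0:280],None,fx=2.8,fy=2.8,interpolation=cv2.INTER_CUBIC))
```

```text
open (26.74, [536.3, 78.1, 201.0], [0.2, -3.8, 1.6], 26.38)
False
up (27.56, [536.1, 78.1, 240.9], [0.7, -0.0, -0.6], 25.94)
look (28.92, [533.4, -17.4, 201.9], [-0.5, -0.3, -0.7], 26.21)
```

View pics/w8c.png

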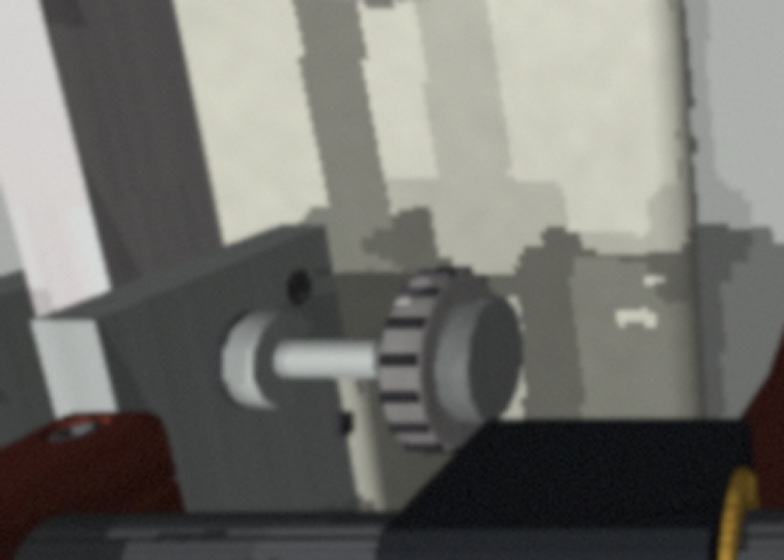

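Run:
```python
from h import *
c=load('w8');a=np.linspace(0,2*np.pi,73)
ring=lambda y,r:(lambda u:(u.min(0).round(1).tolist(),u.max(0).round(1).tolist()))(proj(c,[W([-45+.4+r*np.cos(t),-18+y,115+r*np.sin(t)]) for t in a]))
for s in(-.5,-3.5):
  print(s,'button rear out',ring(s-48,13),'in',ring(s-44,13),'disc rear',ring(s-42,18),'collar rear',ring(s-6,10),'disc front',ring(s-34,18))
```

```text
-0.5 button rear out ([163.6, 224.2], [185.0, 270.9]) in ([155.9, 224.2], [178.3, 270.9]) disc rear ([146.8, 215.4], [178.7, 280.2]) collar rear ([86.3, 229.5], [111.4, 265.5]) disc front ([130.8, 215.3], [165.7, 280.2])
-3.5 button rear out ([169.4, 224.2], [190.0, 270.9]) in ([161.7, 224.2], [183.3, 270.9]) disc rear ([152.8, 215.4], [183.6, 280.2]) collar rear ([92.1, 229.5], [116.5, 265.5]) disc front ([136.8, 215.3], [170.6, 280.2])
```

Run:
```python
from h import *
a=np.linspace(0,2*np.pi,73)
def L(c,y,r): u=proj(c,[W([-45+.4+r*np.cos(t),-18+y,115+r*np.sin(t)]) for t in a]); return u[:,0].min().round(1),u[:,0].max().round(1)
c=load('w8');g=cv2.cvtColor(cv2.imread('pics/w8.png'),cv2.COLOR_BGR2GRAY)
for s in(-.2,-3.7): print('w8',s,'collar front',L(c,s,10),'rear',L(c,s-6,10),'discF',L(c,s-34,18),'btn out',L(c,s-48,13))
print('r248 70-120',g[248,70:120].tolist());print('disc 125-195',g[248,125:195].tolist())
print('r238 70-120',g[238,70:120].tolist())
c=load('w7');g7=cv2.cvtColor(cv2.imread('pics/w7.png'),cv2.COLOR_BGR2GRAY)
print('w7 s=-.2 collar',L(c,-.2,10),L(c,-6.2,10),'disc',L(c,-34.2,18),L(c,-42.2,18))
print('w7 r248 240-275',g7[248,240:275].tolist(),'305-335',g7[248,305:335].tolist())
```

```text
w8 -0.2 collar front (np.float64(74.2), np.float64(100.6)) rear (np.float64(85.8), np.float64(110.9)) discF (np.float64(130.2), np.float64(165.2)) btn out (np.float64(163.1), np.float64(184.5))
w8 -3.7 collar front (np.float64(80.9), np.float64(106.6)) rear (np.float64(92.5), np.float64(116.9)) discF (np.float64(137.2), np.float64(170.9)) btn out (np.float64(169.8), np.float64(190.3))
r248 70-120 [67, 67, 67, 66, 65, 65, 64, 65, 76, 109, 143, 155, 158, 159, 158, 159, 159, 164, 172, 162, 131, 95, 74, 70, 70, 69, 79, 107, 144, 163, 173, 183, 189, 192, 192, 192, 192, 193, 192, 192, 193, 192, 193, 193, 192, 192, 192, 193, 194, 193]
disc 125-195 [193, 192, 194, 193, 194, 194, 192, 180, 146, 111, 81, 56, 49, 45, 47, 47, 45, 46, 45, 46, 45, 45, 45, 60, 82, 88, 76, 67, 66, 74, 89, 104, 114, 116, 117, 116, 116, 118, 120, 119, 118, 106, 85, 66, 61, 57, 58, 59, 58, 59, 60, 58, 58, 57, 59, 58, 58, 59, 58, 57, 62, 75, 89, 98, 98, 98, 98, 97, 98, 98]
r238 70-120 [67, 65, 65, 64, 65, 65, 66, 66, 64, 60, 59, 70, 97, 120, 132, 136, 134, 134, 132, 131, 132, 130, 123, 106, 85, 73, 69, 68, 70, 67, 68, 68, 65, 66, 64, 65, 67, 67, 65, 64, 62, 60, 59, 57, 58, 58, 57, 56, 59, 57]
w7 s=-.2 collar (np.float64(250.1), np.float64(257.6)) (np.float64(261.4), np.float64(267.7)) disc (np.float64(313.7), np.float64(315.0)) (np.float64(327.9), np.float64(329.5))
w7 r248 240-275 [57, 54, 53, 53, 55, 52, 53, 53, 53, 55, 62, 77, 85, 88, 89, 88, 88, 89, 88, 86, 79, 69, 69, 83, 92, 96, 96, 98, 97, 97, 96, 96, 104, 112, 118] 305-335 [24, 23, 21, 21, 18, 13, 17, 37, 57, 58, 45, 38, 33, 37, 37, 36, 38, 35, 36, 37, 39, 52, 71, 84, 89, 85, 64, 36, 11, 14]
```

Run:
```python
from h import *
q=quat([0,0,-1],-YS)
p=lambda s='': print(s,(lambda t:(round(t['time_s'],2),t['tool_pos'].round(1).tolist(),t['force'].round(1).tolist(),round(t['width'],2)))(env.read_state()))
env.move_l(W([-45,-150,260]),rot=q,rate=200)
env.move_l(W([-45,-22,260]),rot=q,rate=200);env.hold(.2);c=snap('w9');p()
g=cv2.cvtColor(cv2.imread('pics/w9.png'),cv2.COLOR_BGR2GRAY)
pr=lambda *P:proj(c,[W(x) for x in P]).round(1).tolist()
print('pred cheek corner, hole mouth axis, shoulder-6@z115, nose',pr([-25,-18,145],[-25,-8,145],[-25,18,145],[-25,-18,115],[-45,-18,115],[-45,-24.2,115],[-45,-52.2,115],[-45,-60.2,115],[-45,-66.2,115],[-45,36.8,115],[-45,18,115]))
r0=int(round(pr([-45,-18,115])[0][1]));print('row',r0)
for r in(r0-6,r0,r0+5):print(r,g[r,318-90:318+130].tolist())
rc=int(round(pr([-30,-18,145])[0][1]));print('cheek row',rc,g[rc,240:345].tolist())
```

```text
(30.45, [536.9, 109.2, 260.0], [-0.5, -0.4, -0.2], 26.05)
pred cheek corner, hole mouth axis, shoulder-6@z115, nose [[314.4, 199.9], [298.6, 199.9], [257.6, 199.9], [315.4, 189.0], [315.5, 215.3], [323.9, 215.3], [361.7, 215.3], [372.5, 215.3], [380.6, 215.3], [241.5, 215.3], [266.9, 215.3]]
row 215
209 [118, 118, 120, 126, 139, 141, 134, 124, 120, 120, 119, 119, 119, 119, 119, 118, 117, 116, 112, 108, 104, 99, 91, 88, 88, 86, 86, 87, 96, 110, 134, 147, 149, 149, 145, 143, 142, 143, 143, 145, 147, 149, 149, 149, 141, 117, 82, 64, 65, 86, 125, 158, 174, 178, 177, 175, 175, 175, 177, 177, 176, 176, 176, 177, 179, 180, 181, 181, 182, 179, 168, 158, 155, 154, 152, 151, 150, 149, 149, 148, 150, 151, 151, 151, 146, 131, 100, 69, 59, 71, 86, 104, 110, 107, 100, 94, 91, 85, 81, 84, 83, 83, 83, 82, 83, 83, 83, 85, 85, 84, 84, 84, 82, 82, 84, 82, 81, 84, 82, 85, 89, 90, 91, 93, 91, 91, 92, 92, 91, 92, 91, 90, 83, 73, 65, 64, 67, 88, 120, 151, 166, 171, 171, 171, 169, 165, 165, 159, 152, 149, 148, 148, 148, 145, 143, 141, 136, 137, 140, 141, 140, 142, 141, 142, 140, 140, 141, 141, 141, 140, 141
[... 2120 characters left out ...]
 143, 142, 141, 141, 141, 140, 140, 141, 140, 142, 140, 139, 141, 141, 138, 142, 141, 141, 141, 141, 142, 143, 140, 142, 140, 140, 142, 140, 140, 141, 140, 141, 142, 141, 142, 141, 141, 142]
cheek row 207 [121, 120, 118, 117, 119, 120, 118, 118, 118, 117, 115, 112, 110, 106, 99, 91, 96, 116, 135, 147, 152, 151, 151, 149, 147, 148, 147, 148, 150, 150, 150, 150, 140, 114, 83, 66, 67, 87, 127, 160, 175, 178, 178, 174, 175, 176, 176, 175, 176, 176, 175, 177, 178, 181, 181, 182, 181, 174, 164, 157, 155, 153, 153, 148, 149, 148, 150, 148, 150, 150, 153, 152, 146, 131, 101, 70, 59, 75, 94, 114, 122, 124, 123, 121, 113, 102, 91, 89, 91, 90, 90, 89, 89, 91, 90, 91, 92, 93, 92, 92, 90, 91, 89, 90, 89]
```

Run:
```python
from h import *
env.move_l(W([-45,-60,330]),rate=150);env.hold(.5)
s=env.read_state();print(s['time_s'],s['force'].round(1));print(workorder.sign_off())
```

```text
31.6333 [ 0.7 -0.  -0.5]
the job is handed in; nothing more can be done
None
```

The pin is locked through the fork and arm, and I handed the job in at 31.6 s of the 64 s; the sign-off gave no verdict.

- **Arm:** I pushed it down with shut fingers. The fingertips stopped at z 129.3 mm (129 mm is level) and did not move under about 10 N.
- **Grip:** The fingers closed to about 9.6 mm on the disc and button, so the button was fully in. `set_gripper` is fixed at 30 N, below the 45 N you asked for, but the grip held and the pin did not visibly slip.
- **Insertion:** The wrist camera put the pin within about 0.4 mm of the hole. The pin went through with only noise-level forces, then I squeezed the washer to about 15–16 N, where it went solid.
- **Release:** I opened the fingers, lifted clear and checked from almost straight above. That view put the shoulder about 0.3–0.5 mm from the cheek, with the button out its full length.

**Checks that disagreed:** An earlier oblique view put the shoulder at -1 to -2.7 mm. I put that down to camera calibration error at the edge of the picture, because the cheek edge was off the same way in another view. I did not see the lock balls themselves, and did not check the dish, tweezers, stopper or jar again, though no contact with them was felt. At hand-in the force on the tool was zero within noise.

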